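# Inject a gas sample from the loop

## Task

Inject the gas sample with your fingertips: on the sampling panel press flat the toggle lever on the steel sample cylinder's side (this shuts the inlet), then the one on the flow meter's side (this shuts the vent), then push the round plunger in the middle fully home, and last tap the round key of the separate start box, which stands left or right of the panel, and let it come back up. Press each one lightly, in that order; do not lift anything or push the start box away, do not knock the cylinder or the flow meter, and leave the other things where they are.

Things in the scene. Friction and masses are not known exactly. Their poses are not given: they have to be found in the camera images.
- panel: fixed gas-sampling panel, 170 x 310 mm (x by y), 46 mm high. Origin: centre of its underside; x to its back, y to its left. On top: two equal toggle valves at y = +65 and -65 mm, between them the plunger valve, 27 mm radius; behind at x = 45, y = +122 and -122 mm two dock blocks carry the sample cylinder and the flow meter. Over 30 N on the panel, levers or plunger counts as too hard
- sample_cylinder: steel gas-sample cylinder, fixed upright on the left or the right dock (varies), 38 mm in diameter, 128 mm high with a small black hand wheel on top. Origin: centre of its foot, on the dock. The toggle lever on its side of the panel is the inlet. Over 5 N on it counts as knocked
- flow_meter: flow meter, fixed upright on the other dock: clear block 24 x 44 mm, 114 mm high, black knob at its foot standing 30 mm out to the front. Origin: centre of its foot, on the dock. The toggle lever on its side of the panel is the vent. Over 5 N on it counts as knocked
- tip_left (a point): on the upper face of the left (+y) toggle lever's black grip, 7 mm from its end; moves with it. Lever 52 x 13 mm, pin at the panel's x = 15 mm, 23 mm above its top, pointing to the front. Open: slants up 42 deg, point 56 mm above the panel's top at x = -16 mm; shut: 7 deg below level, 22 mm above, x = -30 mm. Takes 2 to 5 N down to half-way, then it snaps flat by itself and stays
- tip_right (a point): the same point on the right toggle lever (the panel's -y side); the two levers are alike
- toggle_left (a joint): angle of the left toggle lever: 0 = open (up), 0.85 rad = closed (flat); over-centre at 0.35
- toggle_right (a joint): angle of the right toggle lever: 0 = open (up), 0.85 rad = closed (flat); over-centre at 0.35
- plunger_top (a point): centre of the flat top of the black plunger knob, 25 mm in diameter, in the middle of the panel (its x = -15 mm, y = 0); 60 mm above the panel's top when out, 48 mm when home. It moves straight down against about 3 N of friction and stays where it is left; at the end of the stroke the knob's cushion spring yields 4 mm more (4.5 to 10 N) and comes back
- plunger (a joint): depth of the plunger: 0 = out, 0.012 m = fully home
- start_box: loose grey plastic start box, 64 x 92 mm and 31 mm high, about 0.35 kg, stands on the worktop left or right of the panel. Origin: centre of its underside, z up. Rules: more than 30 N on it counts as too hard
- key_top (a point): centre of the top of the round black start key, 31 mm in diameter, in the middle of the start box, 40 mm above the worktop; it goes straight down, sprung, 1 N to start, 4.5 N at contact (3 mm), 9 N fully down (7 mm), and comes back up
- start_key (a joint): depth of the start key: 0 = up, 0.007 m = fully down; it makes contact at 0.003
- parts_case: loose clear-lidded case of small fittings, 90 x 120 x 32 mm, on the side of the panel where the start box does not stand; bystander. Origin: centre of its underside
- septa_pot: loose white pot, 41 mm in diameter, 42 mm high, close in front of the panel; bystander. Origin: centre of its underside
- headspace_vial: loose upright vial, 22 mm in diameter, 62 mm high, close in front of the panel; bystander. Origin: centre of its underside
- spanner_a: loose spanner, 150 mm long, 20 mm wide, 6 mm thick, lying in front of the panel; bystander. Origin: centre of its underside
Things that resemble listed ones, but are neither listed nor needed, are in the scene too. Leave any blue look-alike of the start_box alone.

How it is judged (in metres and radians):
On the way, in this order (a step that is already met when the one before it is completed fails the run):
1. the inlet lever (sample cylinder's side) is pressed flat while the vent lever is still up and the plunger is out (((y of sample_cylinder in the frame of panel above 0 m and value of joint toggle_left above 0.75 rad and value of joint toggle_right below 0.15 rad) or (y of sample_cylinder in the frame of panel below 0 m and value of joint toggle_right above 0.75 rad and value of joint toggle_left below 0.15 rad)) and value of joint plunger below 0.003 m), for 0.1 s.
2. the vent lever (flow meter's side) is flat too, the plunger still out (value of joint each of toggle_left, toggle_right above 0.75 rad and value of joint plunger below 0.003 m), for 0.1 s.
3. the plunger is pushed fully home (value of joint each of toggle_left, toggle_right above 0.75 rad and value of joint plunger above 0.01 m), for 0.1 s.
4. the start key is pressed down to its contact (all of step 3 and value of joint start_key above 0.003 m), for 0.04 s.
At the end, for the whole second after the job is handed in: both toggle levers are flat (over 0.75 of 0.85 rad), the plunger is home (within 2 mm), the start key is back up, the start box stands flat within 25 mm of where it stood, at rest, and the four loose bystanders are within 20 mm of where they were (all of step 3 and value of joint start_key below 0.0015 m and distance of start_box from where it was at the start of the episode below 0.025 m and angle between start_box's own z axis and vertical below 0.1 rad and linear speed of start_box below 0.02 m/s and distance of each of parts_case, septa_pot, headspace_vial, spanner_a from where it was at the start of the episode below 0.02 m); the robot touches nothing.
It fails at once if a wrong order: the vent lever over before the inlet lever, the plunger in before both levers are shut, or the start key pressed before the plunger is home (((y of sample_cylinder in the frame of panel above 0 m and value of joint toggle_left below 0.35 rad and value of joint toggle_right above 0.35 rad) or (y of sample_cylinder in the frame of panel below 0 m and value of joint toggle_right below 0.35 rad and value of joint toggle_left above 0.35 rad)) or (value of joint plunger above 0.005 m and value of joint any of toggle_left, toggle_right below 0.35 rad) or (value of joint start_key above 0.003 m and value of joint plunger below 0.01 m)).
It fails at once if the panel, its levers, the plunger or the start box are pressed too hard (over 30 N) (contact force between any of the fingers, the arm and panel above 30 N or contact force between any of the fingers, the arm and start_box above 30 N).
It fails at once if the start box is lifted (8 mm), tipped or pushed away (25 mm) (height (world z) of start_box above 0.008 m or angle between start_box's own z axis and vertical above 0.15 rad or distance of start_box from where it was at the start of the episode above 0.025 m).
It fails at once if the sample cylinder or the flow meter is knocked (over 5 N) (contact force between any of the fingers, the arm and sample_cylinder above 5 N or contact force between any of the fingers, the arm and flow_meter above 5 N).
It fails at once if a bystander is moved or lifted (20 mm) (distance of any of parts_case, septa_pot, headspace_vial, spanner_a from where it was at the start of the episode above 0.02 m).
It also fails if it takes over 58 s, if anything falls off the work surface, if the arm or the gripper's body presses on something with over 40 N, if the wrist force passes 120 N, or if a joint passes its speed limit or range.

## Robot

A 7-joint arm with a two-finger parallel gripper is mounted at the origin on a cart in front of the work surface, level with it; the furniture and walls round the work are solid. World frame = base frame: x ahead of the robot, y to its left, z up, the work surface at z = 0. Lengths are in m, angles in degrees, forces in N, time in s.
With the tool pointing down it reaches from about 0.425 to 0.875 m from the base axis. Payload 8.4 kg.
Tool frame: the origin (TCP) lies at the very end of the fingers, on their centre line; the grasp point (between the pads) lies 19 mm behind it (pinch_z is the distance from the TCP to the grasp point, in m); x points along the fingers, z is the direction in which the jaws open and shut, and the axes are right-handed (so a half turn about x gives the same grasp; the last joint's range is limited). The gripper opens to 85 mm and grips with 20 to 120 N. Pads are 22 mm wide; open, the fingers measure 114 mm over their backs; the gripper's body (76 mm by 85 mm) begins 54 mm behind the grasp point. The pads swing forward as they close: fully open they stand 13 mm farther back than shut.
Start: joints at [-80.34, 19.091, 2.286, 83.961, -0.768, 76.965, -3.352], TCP at [0.172, 0.627, 0.231] pointing down, gripper open.
Joint ranges: [-147.57, 147.57], [-21.85, 119.76], [-74.77, 79.35], [14.55, 137.4], [-85.83, 265.84], [4.83, 119.75], [-152.11, 152.11]. Speed limits (degrees/s): [127.2, 127.2, 159.86, 159.86, 180, 180, 180].

## Interface

Orientations are given as [roll, pitch, yaw] about the fixed x, y, z axes, in that order (R = Rz(yaw) Ry(pitch) Rx(roll)).
In Python, from plant import observe, snapshot, job_done, pinch_z gives the robot as it stands.
- The arm moves only by the tool carry_out, never from a script. Its argument "commands" is a list of rows, each an object of numbers: "gripper": the opening, from 0 (shut) to 1 (fully open); "x", "y", "z": the shift along the tool's x, y, z normalised to -1 to 1, where 1 is 30 cm; "rx", "ry", "rz": the turn, a rotation vector about the tool's x, y, z normalised to -1 to 1, where 1 is pi/4 rad. A call has 1 to 8 rows; each row is the pose to reach, as a shift and turn from the pose commanded when the call began, along the tool's axes at that moment; what a row does not reach only later rows make up. A row lasts 1/8 s, in which the tool goes at most 62.5 mm and 10.7 degrees, less where a joint would pass 70% of its speed; a pose out of reach is approached as far as the arm can. A call with a number of a shift or a turn outside -1 to 1 is refused whole. A call with a gripper value outside its range is refused whole. The fingers move at their own pace and stop on an object; the grip force is fixed at half the most. Time passes only in rows, so rows that repeat a pose let the fingers close. It gives the time, the measured TCP pose, the force and the opening at its end, in the units of the state.
- observe(): the state, without advancing time (a new reading comes with each control period).
- snapshot(name): name is "side" or "top" or "wrist"; returns a dict with "img" (400x640x3 uint8, red, green, blue), "camera_matrix" (3x3 intrinsics, pixels), "cam_to_world" (4x4, takes a point from camera to world coordinates). Camera axes: x right, y down, z forward; pixel columns grow to the right and rows downward; lengths in m; the calibration is good to about 2 mm. A picture is of the moment at which its call begins. There is no depth.
- job_done(): hands the job in, once; it reports no verdict.
The state is a dict: "time": time; "joint_pos": joint angles; "joint_velocities": joint speeds; "tau": joint torques, N m; "eef_pos": TCP position; "ee_rot": TCP orientation; "wrist_force": force on the tool from outside, world axes, zero at the start; "torque": the same for the moment, N m; "opening": finger opening in m.
Only numpy, scipy, OpenCV 4.12 (cv2) and the standard library are available. Lean on these libraries where they do the work, as an engineer would, in place of code of your own. Each camera call takes 0.05 s, during which the arm holds its last target.

## Working session

There is one attempt and no reset: what is moved stays moved. The work goes in short steps, Python scripts to look and compute and a tool call to move; the robot and the scene stay as the last step left them, time stands still between calls to the robot, and variables do not carry over. Pictures are saved under pics/ and viewed, and the job is handed in when it is done.

Besides the shell and the picture viewer there is one more tool, called as a command line: name --argument value ..., lists and objects as JSON in quotes. carry_out: Moves the arm, as the interface text tells. Scaled input: -1 to 1 covers 30 cm each way for a shift and pi/4 rad each way for a turn. Its arguments: {"type":"object","properties":{"commands":{"type":"array","items":{"type":"object","properties":{"gripper":{"type":"number"},"x":{"type":"number","minimum":-1,"maximum":1},"y":{"type":"number","minimum":-1,"maximum":1},"z":{"type":"number","minimum":-1,"maximum":1},"rx":{"type":"number","minimum":-1,"maximum":1},"ry":{"type":"number","minimum":-1,"maximum":1},"rz":{"type":"number","minimum":-1,"maximum":1}}}}},"required":["commands"]}

```bash
mkdir -p pics; ls
python3 - <<'E'
from plant import observe, snapshot, pinch_z
import cv2, numpy as np, pickle
for n in ["top","side","wrist"]:
    s=snapshot(n); cv2.imwrite(f"pics/{n}0.png",s["img"][:,:,::-1]); pickle.dump(s,open(f"{n}0.pkl","wb"))
    print(n,s["camera_matrix"].round(1).tolist(),s["cam_to_world"].round(3).tolist())
print(observe(),pinch_z)
E
```

```text
pics
top [[502.8, 0.0, 314.7], [0.0, 502.8, 210.3], [0.0, 0.0, 1.0]] [[-0.024, -0.989, 0.147, 0.318], [-1.0, 0.026, 0.01, 0.076], [-0.014, -0.147, -0.989, 1.536], [0.0, 0.0, 0.0, 1.0]]
side [[427.1, 0.0, 319.0], [0.0, 427.1, 199.3], [0.0, 0.0, 1.0]] [[-1.0, 0.015, -0.011, 0.521], [0.018, 0.659, -0.752, 0.851], [-0.004, -0.752, -0.66, 0.759], [0.0, 0.0, 0.0, 1.0]]
wrist [[286.2, 0.0, 318.4], [0.0, 286.2, 196.9], [0.0, 0.0, 1.0]] [[0.266, 0.914, 0.307, 0.093], [0.964, -0.252, -0.087, 0.648], [-0.002, 0.319, -0.948, 0.373], [0.0, 0.0, 0.0, 1.0]]
{'time': 0.15, 'joint_pos': array([-80.34295078,  19.12293133,   2.28618448,  83.99815642,
        -0.76618681,  76.96569638,  -3.35190737]), 'joint_velocities': array([-0.00148934, -0.0725319 , -0.05116778, -0.12916849, -0.0041239 ,
       -0.00130286, -0.02628499]), 'tau': array([ 1.88121077e-03, -6.59041429e+01,  1.36690099e+00, -4.05872548e+01,
        1.68713077e-02,  9.63557744e-03, -1.30281262e-05]), 'eef_pos': array([0.1719178 , 0.62649381, 0.23063145]), 'ee_rot': array([-174.61520065,   89.92842676,  -99.95805289]), 'wrist_force': array([0.07941386, 0.61066721, 0.22012961]), 'torque': array([-0.0345017 , -0.02058688,  0.04208705]), 'opening': 0.08558810775276579} 0.0187
```

View pics/top0.png

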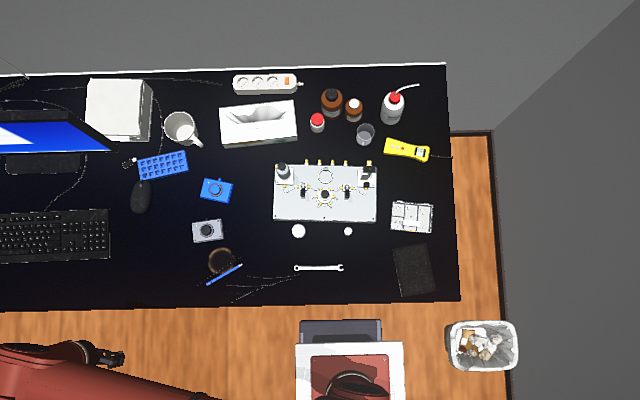

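View pics/side0.png

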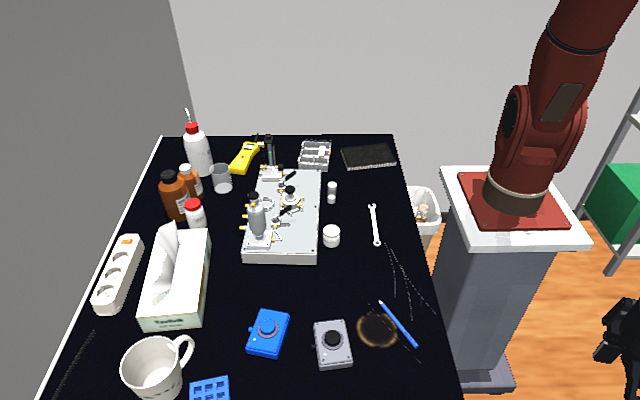

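The top view shows the panel at about (325,193), with the steel cylinder on its left dock (282,170) and the flow meter on its right dock (368,170). There are two start-box candidates: a grey one at (208,230) and a blue one at (216,190). The grey one fits the description. Next I'll enlarge both areas to confirm.

Run:
```python
import cv2
t=cv2.imread("pics/top0.png"); s=cv2.imread("pics/side0.png")
cv2.imwrite("pics/c1.png",cv2.resize(t[140:250,180:390],None,fx=3.8,fy=3.8,interpolation=cv2.INTER_CUBIC))
cv2.imwrite("pics/c2.png",cv2.resize(s[130:370,225:385],None,fx=2.5,fy=2.5,interpolation=cv2.INTER_CUBIC))
```

```text
(no output)
```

View pics/c1.png

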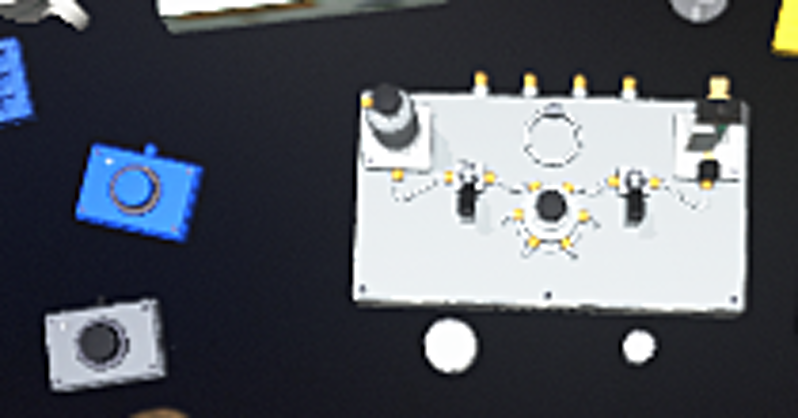

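View pics/c2.png

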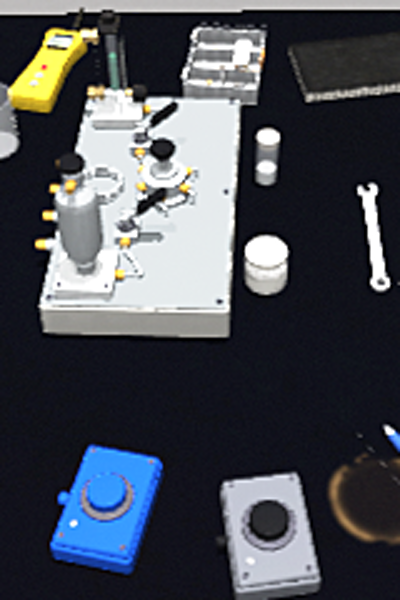

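The crops confirm it. The cylinder is on the left dock, so the left lever is the inlet and the right lever is the vent. The grey box with the black key is the start box, and the blue one is the decoy. Now I'll measure.

```bash
cat > h.py <<'E'
import numpy as np,pickle,cv2
def ray(s,u,v):
    K=s["camera_matrix"];T=s["cam_to_world"]
    d=T[:3,:3]@np.linalg.solve(K,[u,v,1.]);return T[:3,3],d
def onz(s,u,v,z):
    o,d=ray(s,u,v);return o+d*(z-o[2])/d[2]
def tri(a,b):
    (o1,d1),(o2,d2)=a,b
    A=np.stack([d1,-d2],1);t=np.linalg.lstsq(A,o2-o1,rcond=None)[0]
    p,q=o1+d1*t[0],o2+d2*t[1];return (p+q)/2,np.linalg.norm(p-q)
def proj(s,p):
    T=np.linalg.inv(s["cam_to_world"]);c=T[:3,:3]@p+T[:3,3];q=s["camera_matrix"]@c;return q[:2]/q[2]
def blobs(s,m,box,amin=15):
    u0,v0,u1,v1=box;mm=np.zeros(m.shape,np.uint8);mm[v0:v1,u0:u1]=m[v0:v1,u0:u1]
    n,l,st,c=cv2.connectedComponentsWithStats(mm)
    return [(st[i,4],c[i].round(1).tolist(),st[i,:4].tolist()) for i in range(1,n) if st[i,4]>=amin],l
E
python3 - <<'E'
from h import *
t=pickle.load(open("top0.pkl","rb"));s=pickle.load(open("side0.pkl","rb"))
T=t["img"].astype(int);S=s["img"].astype(int)
# panel
m=((T.min(2)>120)).astype(np.uint8)
m2=np.zeros_like(m);m2[155:228,262:388]=m[155:228,262:388]
m2=cv2.morphologyEx(m2,cv2.MORPH_OPEN,np.ones((5,5)))
cs=max(cv2.findContours(m2,0,1)[0],key=cv2.contourArea)
hull=cv2.convexHull(cs)
pts=np.array([onz(t,*p[0],0.046)[:2] for p in hull])
r=cv2.minAreaRect((pts*1000).astype(np.float32));print("panel",r)
print(cv2.boxPoints(r).round(0).tolist())
# start box top
for nm,s_,I,box in(("top",t,T,(185,212,230,250)),("side",s,S,(305,310,360,375))):
    m=((I.min(2)>75)&(I.max(2)-I.min(2)<50)).astype(np.uint8)
    b,_=blobs(s_,m,box);print(nm,"box",b)
    k=(I.max(2)<60).astype(np.uint8)
    b,_=blobs(s_,k,box);print("key",b)
for nm,I,box in(("top",T,(295,180,355,205)),("side",S,(265,160,310,225))):
    k=(I.max(2)<70).astype(np.uint8);print(nm,blobs(None,k,box,8)[0])
E
```

```text
panel ((593.1007690429688, 61.40544128417969), (306.5851135253906, 168.81629943847656), 86.97691345214844)
[[501.0, -87.0], [669.0, -96.0], [685.0, 210.0], [517.0, 219.0]]
top box [(np.int32(519), [207.0, 230.7], [192, 219, 32, 24])]
key [(np.int32(1040), [206.5, 230.2], [185, 212, 45, 38]), (np.int32(17), [208.8, 230.6], [205, 226, 7, 9])]
side box [(np.int32(1415), [332.2, 345.5], [313, 319, 40, 52])]
key [(np.int32(1868), [331.3, 340.1], [305, 310, 55, 65]), (np.int32(197), [332.0, 337.8], [324, 330, 16, 16])]
top [(np.int32(30), [302.7, 191.8], [301, 188, 5, 9]), (np.int32(20), [324.7, 193.4], [322, 190, 7, 8]), (np.int32(26), [346.8, 193.3], [345, 190, 4, 8])]
side [(np.int32(18), [266.6, 161.8], [265, 160, 4, 5]), (np.int32(192), [286.5, 164.1], [275, 160, 23, 11]), (np.int32(39), [289.9, 175.2], [285, 171, 11, 10]), (np.int32(65), [289.4, 189.3], [285, 186, 10, 9]), (np.int32(53), [285.2, 209.7], [280, 205, 12, 11])]
```

Run:
```python
from h import *
t=pickle.load(open("top0.pkl","rb"));s=pickle.load(open("side0.pkl","rb"))
T=t["img"];S=s["img"]
a=np.radians(-3.02);X=np.array([np.cos(a),np.sin(a)]);Y=np.array([-X[1],X[0]]);c=np.array([.5931,.0614])
def P(x,y,z):return np.r_[c+x*X+y*Y,z]
for n,p in dict(plunger=P(-.015,0,.106),tipL=P(-.016,.065,.102),tipR=P(-.016,-.065,.102),shutL=P(-.03,.065,.068),shutR=P(-.03,-.065,.068),foot0=P(-.085,.155,.046),foot1=P(-.085,-.155,.046),c2=P(.085,.155,.046),c3=P(.085,-.155,.046)).items():
    print(n,p.round(4),proj(t,p).round(1),proj(s,p).round(1))
print("plunger tri",tri(ray(t,324.8,193.9),ray(s,289.8,175)))
print("plunger top plane",onz(t,324.8,193.9,.106),onz(s,289.8,174.8,.106))
print("key", onz(t,207,230.2,.04),onz(s,331.8,337.5,.04),tri(ray(t,207,230.2),ray(s,332,337.5)))
cv2.imwrite("pics/c3.png",cv2.resize(np.hstack([T[215:255,185:235,::-1],T[180:220,300:350,::-1]]),None,fx=8,fy=8,interpolation=0))
cv2.imwrite("pics/c4.png",cv2.resize(S[155:230,260:320,::-1],None,fx=8,fy=8,interpolation=0))
```

```text
plunger [0.5781 0.0622 0.106 ] [324.2 193.8] [290.2 187.3]
tipL [0.5805 0.1272 0.102 ] [301.8 193.8] [288.3 206.8]
tipR [ 0.5737 -0.0027  0.102 ] [346.7 195. ] [292.9 172.1]
shutL [0.5666 0.1279 0.068 ] [302.1 200.5] [295.  217.7]
shutR [ 0.5597 -0.0019  0.068 ] [346.  201.7] [298.9 182.7]
foot0 [0.5164 0.2207 0.046 ] [271.7 219.1] [317.1 253.6]
foot1 [ 0.5001 -0.0889  0.046 ] [375.5 221.9] [321.4 168.7]
c2 [0.6861 0.2117 0.046 ] [274.  163.7] [240.6 251.8]
c3 [ 0.6698 -0.0979  0.046 ] [376.2 166.2] [260.  167.6]
plunger tri (array([0.57441129, 0.06075003, 0.14158319]), np.float64(0.00602141013981703))
plunger top plane [0.57782094 0.06057645 0.106     ] [0.58070361 0.01342154 0.106     ]
key [0.48853139 0.4159055  0.04      ] [0.49199466 0.42305744 0.04      ] (array([0.49041498, 0.41783088, 0.03088769]), np.float64(0.0017112370814508808))
```

View pics/c3.png

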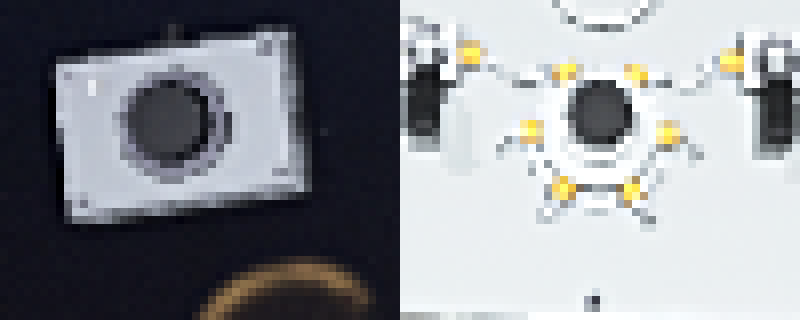

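View pics/c4.png

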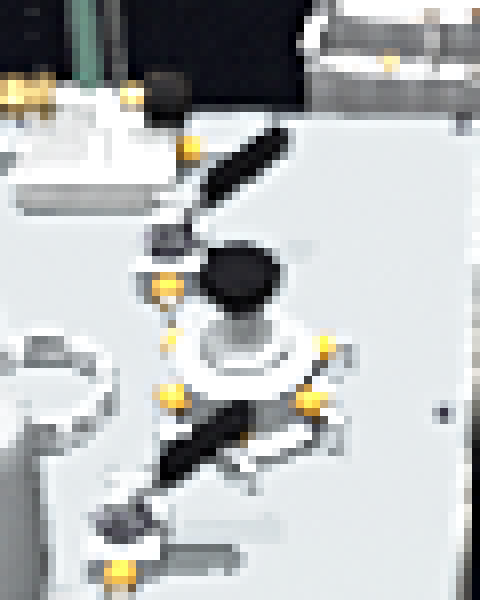

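```bash
cat >> h.py <<'E'
from scipy.spatial.transform import Rotation as Ro
def go(target,Rt=None):
    "target TCP in world -> normalised tool shift from present pose"
    from plant import observe
    o=observe();R=Ro.from_euler("xyz",o["ee_rot"],degrees=True)
    d=R.inv().apply(np.array(target)-o["eef_pos"]);
    out=["t",round(o["time"],2),"tcp",o["eef_pos"].round(4).tolist(),"F",o["wrist_force"].round(2).tolist(),"open",round(o["opening"],4),"shift",(d/.3).round(3).tolist()]
    if Rt is not None: out+=["turn",((R.inv()*Ro.from_matrix(Rt)).as_rotvec()/(np.pi/4)).round(3).tolist()]
    print(*out)
    return R.as_matrix()
a=np.radians(-3.02);X=np.array([np.cos(a),np.sin(a)]);Y=np.array([-X[1],X[0]]);C=np.array([.5931,.0614])
def P(x,y,z):return np.r_[C+x*X+y*Y,z]
# desired: tool x down, z?
E
python3 - <<'E'
from h import *
print(go(P(-.026,.06,.20)).round(3)); print(P(-.026,.06,.20))
E
```

```text
t 0.15 tcp [0.1719, 0.6265, 0.2306] F [0.08, 0.61, 0.22] open 0.0856 shift [0.104, -1.725, -1.268]
[[-0.    -0.964  0.265]
 [-0.001  0.265  0.964]
 [-1.    -0.    -0.001]]
[0.57029718 0.12268647 0.2       ]
```

View pics/wrist0.png

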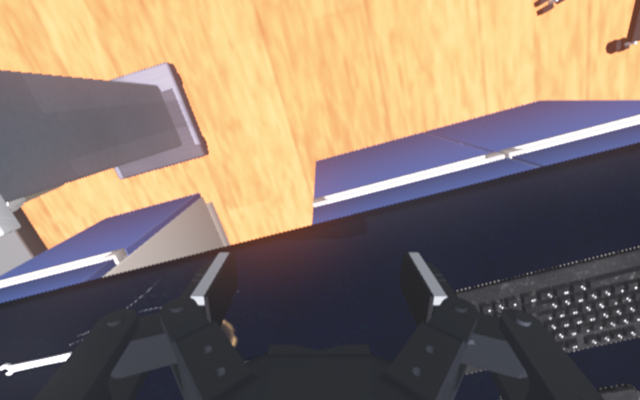

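carry_out --commands '[{"gripper": 0, "y": -0.9, "z": -0.66, "rx": -0.275}, {"gripper": 0, "y": -0.9, "z": -0.66, "rx": -0.275}, {"gripper": 0, "y": -0.9, "z": -0.66, "rx": -0.275}, {"gripper": 0, "y": -0.9, "z": -0.66, "rx": -0.275}, {"gripper": 0, "y": -0.9, "z": -0.66, "rx": -0.275}, {"gripper": 0, "y": -0.9, "z": -0.66, "rx": -0.275}, {"gripper": 0, "y": -0.9, "z": -0.66, "rx": -0.275}]'

```text
invalid input at $.commands[0]: expected keys gripper, x, y, z, rx, ry, rz
```

Run:
```python
from h import *
Rt=np.array([[0,-X[0],Y[0]],[0,-X[1],Y[1]],[-1,0,0]])
print(np.linalg.det(Rt))
go(P(-.026,.064,.22),Rt); print(P(-.026,.064,.20))
```

```text
1.0
t 0.15 tcp [0.1719, 0.6265, 0.2306] F [0.08, 0.61, 0.22] open 0.0856 shift [0.037, -1.722, -1.255] turn [-0.274, -0.002, -0.0]
[0.57050792 0.12668092 0.2       ]
```

All keys are required in each row.

carry_out --commands '[{"gripper": 0, "x": 0, "y": -0.9, "z": -0.66, "rx": -0.275, "ry": 0, "rz": 0}, {"gripper": 0, "x": 0, "y": -0.9, "z": -0.66, "rx": -0.275, "ry": 0, "rz": 0}, {"gripper": 0, "x": 0, "y": -0.9, "z": -0.66, "rx": -0.275, "ry": 0, "rz": 0}, {"gripper": 0, "x": 0, "y": -0.9, "z": -0.66, "rx": -0.275, "ry": 0, "rz": 0}, {"gripper": 0, "x": 0, "y": -0.9, "z": -0.66, "rx": -0.275, "ry": 0, "rz": 0}, {"gripper": 0, "x": 0, "y": -0.9, "z": -0.66, "rx": -0.275, "ry": 0, "rz": 0}, {"gripper": 0, "x": 0, "y": -0.9, "z": -0.66, "rx": -0.275, "ry": 0, "rz": 0}]'

```text
time: 1.02
eef_pos: [0.3812, 0.3627, 0.2314]
ee_rot: [-142.3, 90.0, -55.5]
wrist_force: [-0.5, 1.5, -0.8]
opening: -0.0
```

Run:
```python
from h import *
Rt=np.array([[0,-X[0],Y[0]],[0,-X[1],Y[1]],[-1,0,0]])
go(P(-.026,.064,.22),Rt); print(P(-.026,.064,.20))
```

```text
t 1.02 tcp [0.3812, 0.3627, 0.2314] F [-0.47, 1.47, -0.79] open -0.0 shift [0.038, -0.674, -0.75] turn [-0.004, -0.0, 0.0]
[0.57050792 0.12668092 0.2       ]
```

carry_out --commands '[{"gripper": 0, "x": 0, "y": -0.675, "z": -0.75, "rx": -0.004, "ry": 0, "rz": 0}, {"gripper": 0, "x": 0, "y": -0.675, "z": -0.75, "rx": -0.004, "ry": 0, "rz": 0}, {"gripper": 0, "x": 0, "y": -0.675, "z": -0.75, "rx": -0.004, "ry": 0, "rz": 0}, {"gripper": 0, "x": 0, "y": -0.675, "z": -0.75, "rx": -0.004, "ry": 0, "rz": 0}, {"gripper": 0, "x": 0, "y": -0.675, "z": -0.75, "rx": -0.004, "ry": 0, "rz": 0}, {"gripper": 0, "x": 0, "y": -0.675, "z": -0.75, "rx": -0.004, "ry": 0, "rz": 0}, {"gripper": 0, "x": 0, "y": -0.675, "z": -0.75, "rx": -0.004, "ry": 0, "rz": 0}]'

```text
time: 1.9
eef_pos: [0.57, 0.1312, 0.2308]
ee_rot: [76.2, 89.9, 163.5]
wrist_force: [0.0, 1.0, -0.8]
opening: -0.0
```

Run:
```python
from h import *
from plant import snapshot
for n in ["side","wrist"]:
    s=snapshot(n); cv2.imwrite(f"pics/{n}1.png",s["img"][:,:,::-1]); pickle.dump(s,open(f"{n}1.pkl","wb"))
s=cv2.imread("pics/side1.png");cv2.imwrite("pics/c5.png",cv2.resize(s[100:280,180:380],None,fx=3,fy=3))
w=pickle.load(open("wrist1.pkl","rb"))
for p in (P(-.016,.065,.102),P(-.015,0,.106)): print(proj(w,p))
Rt=np.array([[0,-X[0],Y[0]],[0,-X[1],Y[1]],[-1,0,0]])
go(P(-.026,.064,.11),Rt)
```

```text
[315.35400429 198.34659588]
[249.68008542 200.27422377]
t 2.0 tcp [0.5697, 0.1316, 0.231] F [0.3, 0.44, 0.04] open -0.0 shift [0.403, -0.004, -0.016] turn [0.009, 0.001, -0.001]
```

View pics/c5.png

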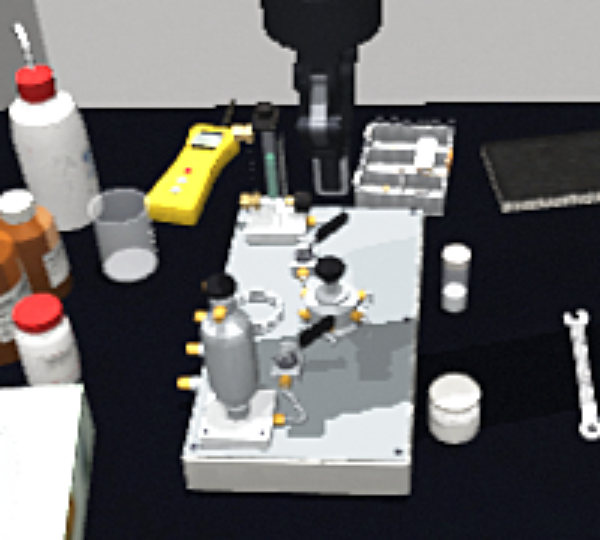

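View pics/wrist1.png

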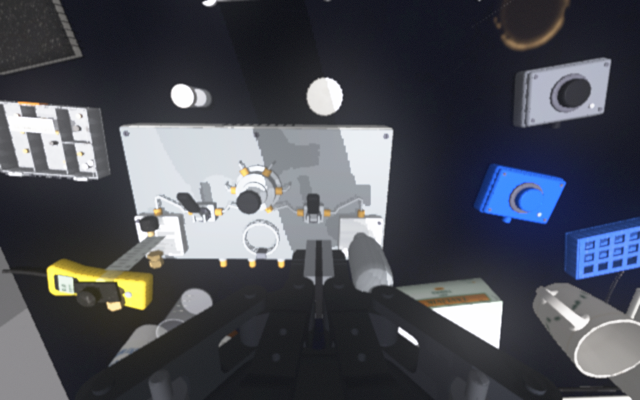

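The wrist view shows the left lever tip at (313,202), against a prediction of (315,198). The plunger is at (249,203), against (250,200). The model agrees, so I'm descending over the left lever.

carry_out --commands '[{"gripper": 0, "x": 0.2, "y": -0.004, "z": -0.016, "rx": 0.009, "ry": 0, "rz": 0}, {"gripper": 0, "x": 0.35, "y": -0.004, "z": -0.016, "rx": 0.009, "ry": 0, "rz": 0}, {"gripper": 0, "x": 0.4, "y": -0.004, "z": -0.016, "rx": 0.009, "ry": 0, "rz": 0}, {"gripper": 0, "x": 0.4, "y": -0.004, "z": -0.016, "rx": 0.009, "ry": 0, "rz": 0}]'

```text
time: 2.5
eef_pos: [0.5712, 0.1253, 0.1115]
ee_rot: [104.8, 90.0, -168.4]
wrist_force: [1.2, -0.0, 0.3]
opening: 0.0004
```

Run:
```python
from h import *
from plant import snapshot
for n in ["side"]:
    s=snapshot(n); cv2.imwrite(f"pics/{n}2.png",s["img"][:,:,::-1])
s=cv2.imread("pics/side2.png");cv2.imwrite("pics/c6.png",cv2.resize(s[100:260,200:360],None,fx=3.5,fy=3.5))
go(P(-.026,.064,.085))
```

```text
t 2.55 tcp [0.5721, 0.1252, 0.1126] F [-0.16, 0.06, 0.47] open -0.0001 shift [0.092, 0.006, 0.004]
```

View pics/c6.png

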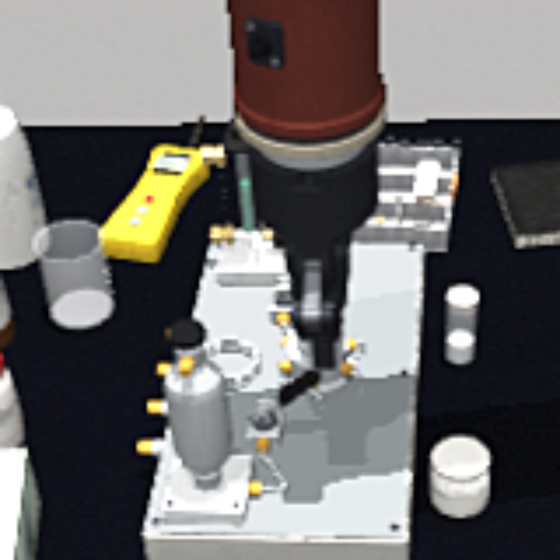

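carry_out --commands '[{"gripper": 0, "x": 0.02, "y": 0.004, "z": 0.004, "rx": 0, "ry": 0, "rz": 0}, {"gripper": 0, "x": 0.04, "y": 0.004, "z": 0.004, "rx": 0, "ry": 0, "rz": 0}, {"gripper": 0, "x": 0.06, "y": 0.004, "z": 0.004, "rx": 0, "ry": 0, "rz": 0}, {"gripper": 0, "x": 0.075, "y": 0.004, "z": 0.004, "rx": 0, "ry": 0, "rz": 0}]'

```text
time: 3.05
eef_pos: [0.5707, 0.1258, 0.089]
ee_rot: [-68.5, 89.9, 18.3]
wrist_force: [0.7, 0.4, 0.7]
opening: -0.0
```

```bash
cat > look.py <<'E'
from h import *
from plant import snapshot
import sys
n=sys.argv[1];s=snapshot(n);im=s["img"][:,:,::-1];pickle.dump(s,open(f"{n}_{sys.argv[2]}.pkl","wb"))
if n=="side" and len(sys.argv)<4: im=cv2.resize(im[100:260,200:360],None,fx=3.5,fy=3.5)
cv2.imwrite(f"pics/{n}_{sys.argv[2]}.png",im)
E
python3 look.py side a; python3 -c "
from h import *
go(P(-.026,.064,.078))"
```

```text
t 3.1 tcp [0.5704, 0.1256, 0.0883] F [0.36, 0.28, 0.02] open 0.0005 shift [0.034, -0.0, 0.004]
```

View pics/side_a.png

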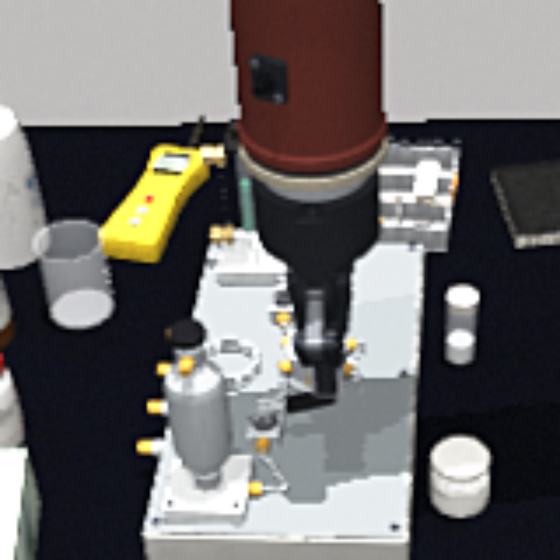

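The lever looks flat and the force has fallen to zero, so it snapped over. I'll lift and check.

carry_out --commands '[{"gripper": 0, "x": -0.2, "y": 0, "z": 0, "rx": 0, "ry": 0, "rz": 0}, {"gripper": 0, "x": -0.25, "y": 0, "z": 0, "rx": 0, "ry": 0, "rz": 0}, {"gripper": 0, "x": -0.25, "y": 0, "z": 0, "rx": 0, "ry": 0, "rz": 0}]'

```text
time: 3.48
eef_pos: [0.5713, 0.1258, 0.165]
ee_rot: [-63.4, 89.8, 23.4]
wrist_force: [-0.1, -0.1, -1.2]
opening: 0.0001
```

```bash
python3 look.py side b;python3 -c "
from h import *
Rt=np.array([[0,-X[0],Y[0]],[0,-X[1],Y[1]],[-1,0,0]])
go(P(-.026,-.064,.16),Rt)"
```

```text
t 3.52 tcp [0.5704, 0.1257, 0.1635] F [0.3, 0.22, -0.59] open -0.0 shift [0.012, -0.002, -0.423] turn [-0.004, 0.0, 0.0]
```

View pics/side_b.png

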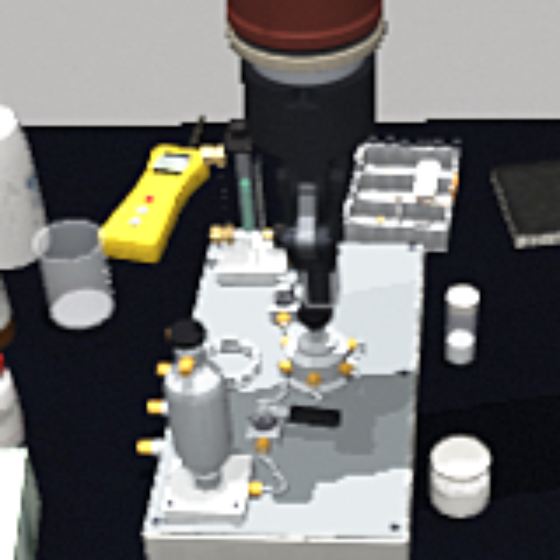

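The left (inlet) lever is flat and the plunger is still out. Next I move over the right lever.

carry_out --commands '[{"gripper": 0, "x": 0, "y": -0.002, "z": -0.2, "rx": -0.004, "ry": 0, "rz": 0}, {"gripper": 0, "x": 0, "y": -0.002, "z": -0.4, "rx": -0.004, "ry": 0, "rz": 0}, {"gripper": 0, "x": 0, "y": -0.002, "z": -0.423, "rx": -0.004, "ry": 0, "rz": 0}, {"gripper": 0, "x": 0.05, "y": -0.002, "z": -0.423, "rx": -0.004, "ry": 0, "rz": 0}, {"gripper": 0, "x": 0.16, "y": -0.002, "z": -0.423, "rx": -0.004, "ry": 0, "rz": 0}, {"gripper": 0, "x": 0.17, "y": -0.002, "z": -0.423, "rx": -0.004, "ry": 0, "rz": 0}]'

```text
time: 4.28
eef_pos: [0.5616, 0.0007, 0.1092]
ee_rot: [101.0, 89.7, -171.9]
wrist_force: [-0.5, 0.0, 0.3]
opening: 0.0001
```

```bash
python3 look.py side c;python3 -c "
from h import *
Rt=np.array([[0,-X[0],Y[0]],[0,-X[1],Y[1]],[-1,0,0]])
go(P(-.026,-.064,.088),Rt)"
```

```text
t 4.33 tcp [0.5625, 0.0003, 0.1105] F [-0.77, 0.1, -0.29] open 0.0002 shift [0.075, -0.005, -0.005] turn [0.003, -0.001, -0.005]
```

View pics/side_c.png

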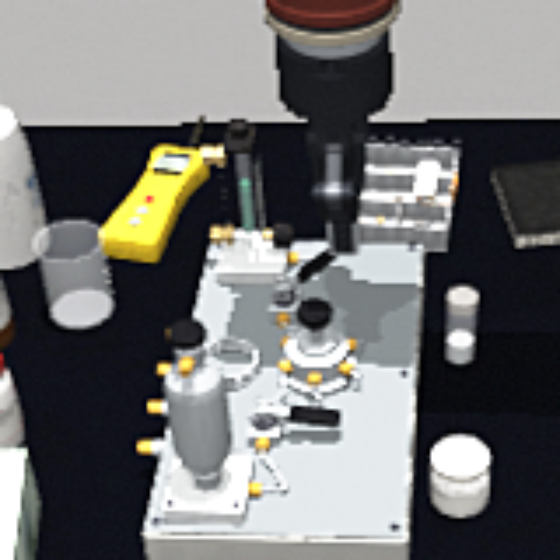

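carry_out --commands '[{"gripper": 0, "x": 0.01, "y": -0.018, "z": -0.005, "rx": 0, "ry": 0, "rz": 0}, {"gripper": 0, "x": 0.03, "y": -0.018, "z": -0.005, "rx": 0, "ry": 0, "rz": 0}, {"gripper": 0, "x": 0.05, "y": -0.018, "z": -0.005, "rx": 0, "ry": 0, "rz": 0}, {"gripper": 0, "x": 0.07, "y": -0.018, "z": -0.005, "rx": 0, "ry": 0, "rz": 0}, {"gripper": 0, "x": 0.075, "y": -0.018, "z": -0.005, "rx": 0, "ry": 0, "rz": 0}]'

```text
time: 4.95
eef_pos: [0.5693, -0.0029, 0.0901]
ee_rot: [-119.3, 90.0, -32.4]
wrist_force: [-1.0, 0.6, 0.2]
opening: -0.0003
```

```bash
python3 look.py side d;python3 -c "
from h import *
go(P(-.026,-.064,.078))"
```

```text
t 5.0 tcp [0.5693, -0.0029, 0.0901] F [0.14, -0.58, -0.61] open 0.0 shift [0.04, 0.019, 0.005]
```

View pics/side_d.png

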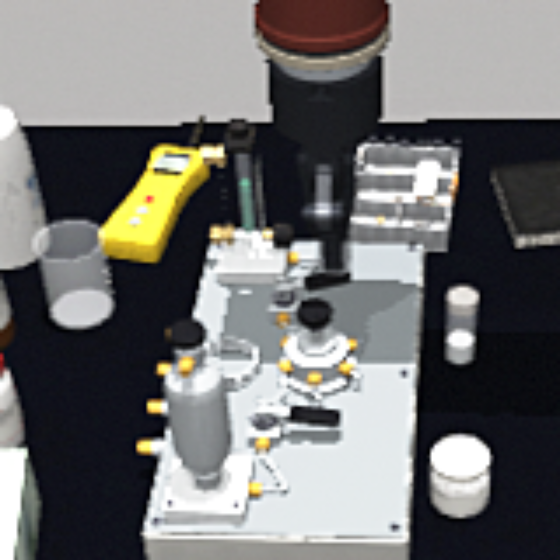

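The right lever isn't fully flat yet: it still slants up slightly, from (305,285) to (350,278). I'll press a bit further.

carry_out --commands '[{"gripper": 0, "x": 0.012, "y": 0, "z": 0, "rx": 0, "ry": 0, "rz": 0}, {"gripper": 0, "x": 0.025, "y": 0, "z": 0, "rx": 0, "ry": 0, "rz": 0}, {"gripper": 0, "x": 0.025, "y": 0, "z": 0, "rx": 0, "ry": 0, "rz": 0}]'

```text
time: 5.38
eef_pos: [0.569, -0.0029, 0.0825]
ee_rot: [109.9, 90.0, -163.1]
wrist_force: [0.4, 0.9, -0.3]
opening: -0.0
```

```bash
python3 look.py side e;python3 -c "
from h import *
go(P(-.026,-.064,.078))"
```

```text
t 5.42 tcp [0.5691, -0.0029, 0.0827] F [-0.5, -0.25, 0.18] open -0.0 shift [0.016, 0.018, 0.005]
```

View pics/side_e.png

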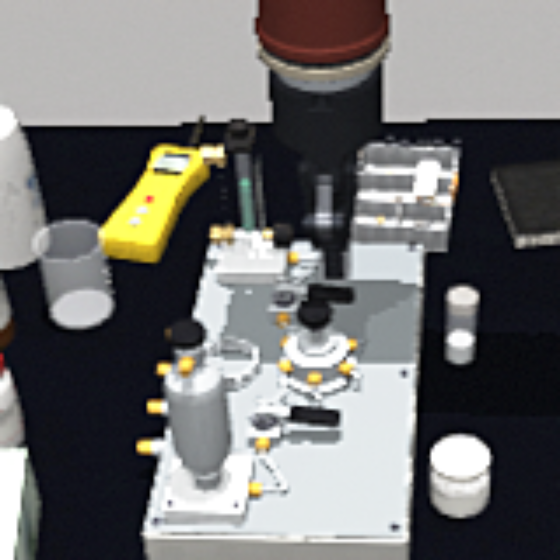

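The right lever is now flat, running (308,288) to (354,295) and sloping slightly down like the left one. I'm lifting and moving over the plunger.

carry_out --commands '[{"gripper": 0, "x": -0.12, "y": 0, "z": 0, "rx": 0, "ry": 0, "rz": 0}, {"gripper": 0, "x": -0.2, "y": 0, "z": 0, "rx": 0, "ry": 0, "rz": 0}, {"gripper": 0, "x": -0.2, "y": -0.02, "z": 0.218, "rx": 0, "ry": 0, "rz": 0}, {"gripper": 0, "x": -0.2, "y": -0.02, "z": 0.218, "rx": 0, "ry": 0, "rz": 0}, {"gripper": 0, "x": -0.2, "y": -0.02, "z": 0.218, "rx": 0, "ry": 0, "rz": 0}]'

```text
time: 6.05
eef_pos: [0.5785, 0.0625, 0.1427]
ee_rot: [144.3, 90.0, -128.6]
wrist_force: [-0.2, -0.8, 0.5]
opening: 0.0001
```

```bash
python3 look.py wrist f;python3 look.py side f;python3 -c "
from h import *
Rt=np.array([[0,-X[0],Y[0]],[0,-X[1],Y[1]],[-1,0,0]])
go(P(-.015,0,.106),Rt);print(P(-.015,0,.106))"
```

```text
t 6.15 tcp [0.5785, 0.0609, 0.1427] F [0.8, 0.07, 0.77] open -0.0 shift [0.122, 0.002, 0.004] turn [-0.002, -0.001, -0.0]
[0.57812083 0.06219027 0.106     ]
```

View pics/side_f.png

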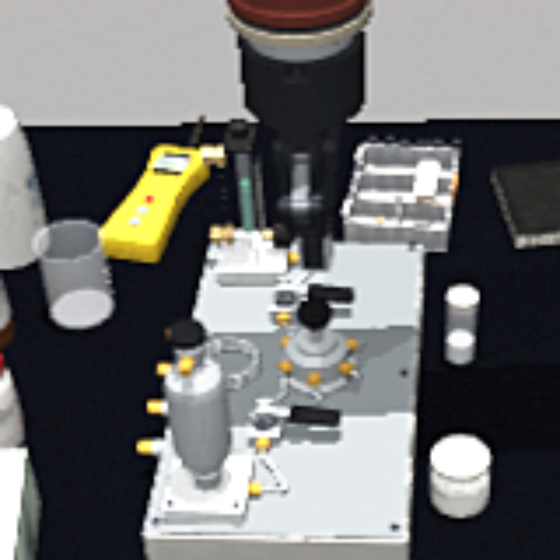

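View pics/wrist_f.png

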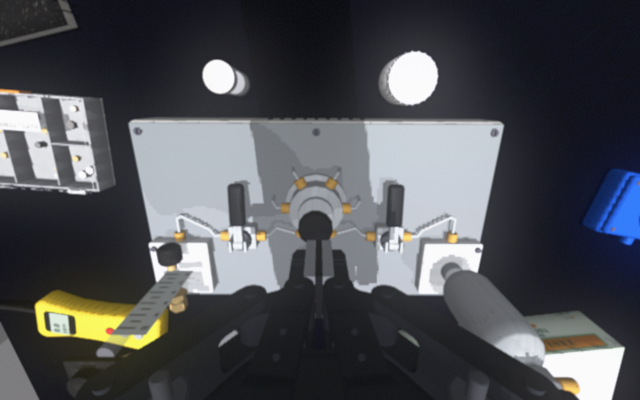

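Both levers are flat, the plunger is still out, and the finger is lined up above it (316,225). Now I'll press the plunger while watching the force.

carry_out --commands '[{"gripper": 0, "x": 0.08, "y": 0.002, "z": 0.004, "rx": 0, "ry": 0, "rz": 0}, {"gripper": 0, "x": 0.115, "y": 0.002, "z": 0.004, "rx": 0, "ry": 0, "rz": 0}, {"gripper": 0, "x": 0.13, "y": 0.002, "z": 0.004, "rx": 0, "ry": 0, "rz": 0}, {"gripper": 0, "x": 0.145, "y": 0.002, "z": 0.004, "rx": 0, "ry": 0, "rz": 0}, {"gripper": 0, "x": 0.155, "y": 0.002, "z": 0.004, "rx": 0, "ry": 0, "rz": 0}, {"gripper": 0, "x": 0.16, "y": 0.002, "z": 0.004, "rx": 0, "ry": 0, "rz": 0}]'

```text
time: 6.9
eef_pos: [0.5784, 0.0631, 0.0951]
ee_rot: [-100.3, 90.0, -13.3]
wrist_force: [-1.0, -2.2, 2.7]
opening: 0.0002
```

```bash
python3 -c "
from h import *
go(P(-.015,0,.092))"
```

```text
t 6.9 tcp [0.5784, 0.0631, 0.0951] F [-0.97, -2.22, 2.71] open 0.0002 shift [0.01, 0.001, -0.003]
```

carry_out --commands '[{"gripper": 0, "x": 0.004, "y": 0, "z": -0.002, "rx": 0, "ry": 0, "rz": 0}, {"gripper": 0, "x": 0.008, "y": 0, "z": -0.002, "rx": 0, "ry": 0, "rz": 0}, {"gripper": 0, "x": 0.011, "y": 0, "z": -0.002, "rx": 0, "ry": 0, "rz": 0}, {"gripper": 0, "x": 0.011, "y": 0, "z": -0.002, "rx": 0, "ry": 0, "rz": 0}]'

```text
time: 7.4
eef_pos: [0.5785, 0.063, 0.0922]
ee_rot: [-55.3, 89.9, 31.7]
wrist_force: [-2.1, -0.8, 7.5]
opening: -0.0002
```

The force is 7.5 N with the TCP at z 0.092, so the plunger is home on its cushion. I'll lift and look.

carry_out --commands '[{"gripper": 0, "x": -0.1, "y": 0, "z": 0, "rx": 0, "ry": 0, "rz": 0}, {"gripper": 0, "x": -0.3, "y": 0, "z": 0, "rx": 0, "ry": 0, "rz": 0}, {"gripper": 0, "x": -0.46, "y": 0, "z": 0, "rx": 0, "ry": 0, "rz": 0}, {"gripper": 0, "x": -0.46, "y": 0, "z": 0, "rx": 0, "ry": 0, "rz": 0}]'

```text
time: 7.9
eef_pos: [0.5802, 0.0634, 0.2336]
ee_rot: [-66.7, 89.6, 20.3]
wrist_force: [0.7, 0.4, 0.0]
opening: 0.0001
```

```bash
python3 look.py wrist g;python3 look.py side g;python3 - <<'E'
from h import *
w=pickle.load(open("wrist1.pkl","rb"));I=w["img"].astype(int)
k=((I.max(2)<60)).astype(np.uint8)
print(blobs(w,k,(548,70,600,115))[0])
print("key wrist",onz(w,574,93,.04))
s=pickle.load(open("side_g.pkl","rb"))
for z in(.106,.094):print(proj(s,P(-.015,0,z)))
g=pickle.load(open("wrist1.pkl","rb"))["img"][60:135,505:620,::-1];h=pickle.load(open("side0.pkl","rb"))["img"][310:375,300:365,::-1]
cv2.imwrite("pics/k.png",np.hstack([cv2.resize(g,(460,300),interpolation=0),cv2.resize(h,(300,300),interpolation=0)]))
go([.49,.418,.23])
E
```

```text
[(np.int32(180), [564.2, 93.3], [558, 80, 21, 27])]
key wrist [0.49324264 0.41475445 0.04      ]
[290.19835163 187.33271967]
[290.43816331 191.1621502 ]
t 8.0 tcp [0.5781, 0.0632, 0.2294] F [0.29, 0.25, -0.2] open -0.0 shift [-0.001, 0.355, 1.166]
```

View pics/side_g.png

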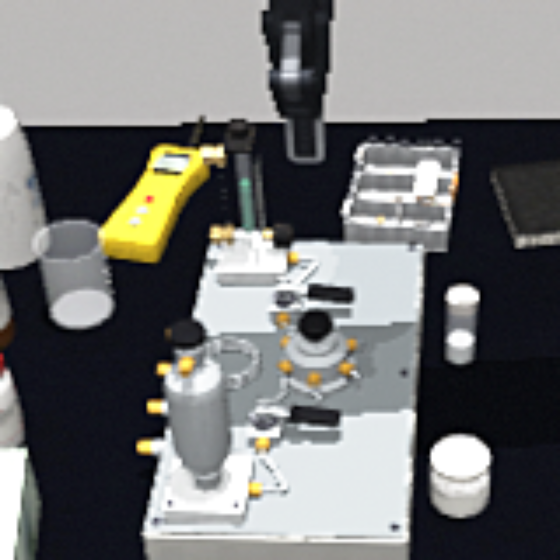

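View pics/k.png

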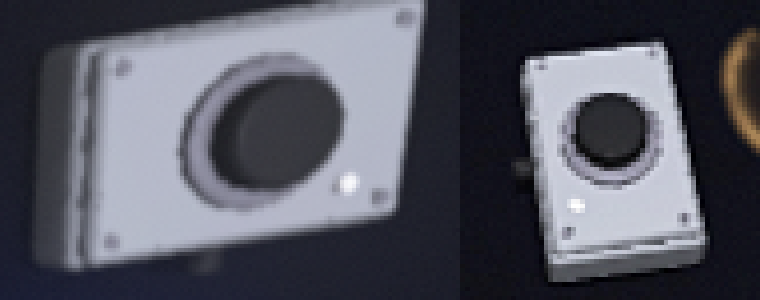

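The plunger knob dropped about 3.4 px, against 3.8 px predicted for 12 mm, so it is home. The three key estimates agree at about (0.491, 0.417). I'm moving over the key.

carry_out --commands '[{"gripper": 0, "x": 0, "y": 0.34, "z": 0.99, "rx": 0, "ry": 0, "rz": 0}, {"gripper": 0, "x": 0, "y": 0.34, "z": 0.99, "rx": 0, "ry": 0, "rz": 0}, {"gripper": 0, "x": 0, "y": 0.34, "z": 0.99, "rx": 0, "ry": 0, "rz": 0}, {"gripper": 0, "x": 0, "y": 0.34, "z": 0.99, "rx": 0, "ry": 0, "rz": 0}, {"gripper": 0, "x": 0, "y": 0.34, "z": 0.99, "rx": 0, "ry": 0, "rz": 0}, {"gripper": 0, "x": 0, "y": 0.34, "z": 0.99, "rx": 0, "ry": 0, "rz": 0}, {"gripper": 0, "x": 0, "y": 0.34, "z": 0.99, "rx": 0, "ry": 0, "rz": 0}]'

```text
time: 8.88
eef_pos: [0.4914, 0.3641, 0.2277]
ee_rot: [146.2, 89.8, -126.7]
wrist_force: [1.1, 0.0, -0.3]
opening: -0.0001
```

```bash
python3 look.py wrist h;python3 - <<'E'
from h import *
w=pickle.load(open("wrist_h.pkl","rb"))
print(proj(w,np.array([.491,.417,.04])))
go([.491,.417,.06])
E
```

```text
[364.31042351 171.06092865]
t 8.93 tcp [0.4921, 0.3632, 0.2282] F [-0.14, -1.4, -0.24] open -0.0 shift [0.56, 0.013, 0.18]
```

View pics/wrist_h.png

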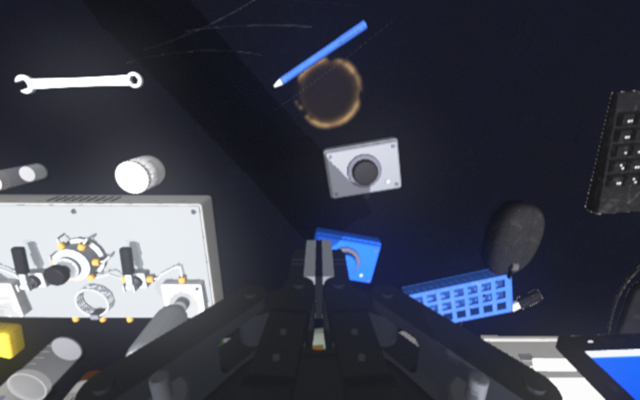

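The key shows at (365,173), against a prediction of (364,171). I'm descending to 20 mm above it.

carry_out --commands '[{"gripper": 0, "x": 0.0, "y": 0.014, "z": 0.18, "rx": 0, "ry": 0, "rz": 0}, {"gripper": 0, "x": 0.2, "y": 0.014, "z": 0.18, "rx": 0, "ry": 0, "rz": 0}, {"gripper": 0, "x": 0.4, "y": 0.014, "z": 0.18, "rx": 0, "ry": 0, "rz": 0}, {"gripper": 0, "x": 0.54, "y": 0.014, "z": 0.18, "rx": 0, "ry": 0, "rz": 0}, {"gripper": 0, "x": 0.56, "y": 0.014, "z": 0.18, "rx": 0, "ry": 0, "rz": 0}, {"gripper": 0, "x": 0.56, "y": 0.014, "z": 0.18, "rx": 0, "ry": 0, "rz": 0}]'

```text
time: 9.68
eef_pos: [0.4917, 0.4182, 0.0627]
ee_rot: [-64.3, 89.9, 22.6]
wrist_force: [0.3, 0.7, -0.1]
opening: -0.0002
```

```bash
python3 look.py side i full;python3 - <<'E'
from h import *
im=cv2.imread("pics/side_i.png");cv2.imwrite("pics/i2.png",cv2.resize(im[260:390,270:420],None,fx=4,fy=4))
go([.491,.417,.035])
E
```

```text
t 9.72 tcp [0.4919, 0.4189, 0.0636] F [0.74, 0.35, 0.44] open 0.0004 shift [0.095, 0.003, -0.007]
```

View pics/i2.png

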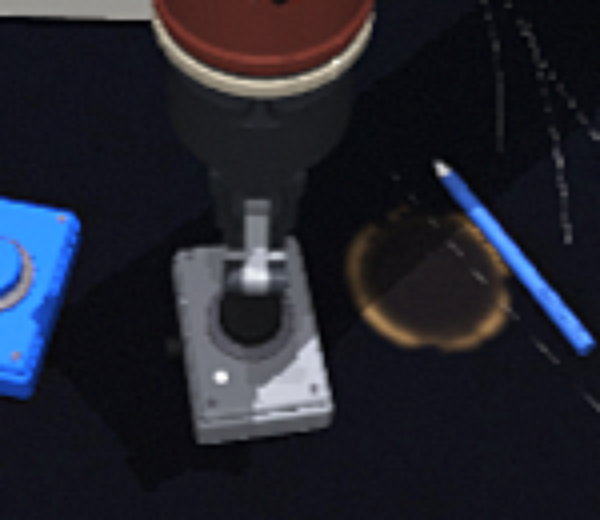

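carry_out --commands '[{"gripper": 0, "x": 0.04, "y": 0.003, "z": -0.004, "rx": 0, "ry": 0, "rz": 0}, {"gripper": 0, "x": 0.065, "y": 0.003, "z": -0.004, "rx": 0, "ry": 0, "rz": 0}, {"gripper": 0, "x": 0.075, "y": 0.003, "z": -0.004, "rx": 0, "ry": 0, "rz": 0}, {"gripper": 0, "x": 0.082, "y": 0.003, "z": -0.004, "rx": 0, "ry": 0, "rz": 0}, {"gripper": 0, "x": 0.082, "y": 0.003, "z": -0.004, "rx": 0, "ry": 0, "rz": 0}]'

```text
time: 10.35
eef_pos: [0.4894, 0.4176, 0.0371]
ee_rot: [121.4, 90.0, -151.7]
wrist_force: [-3.4, -2.0, 5.4]
opening: -0.0002
```

carry_out --commands '[{"gripper": 0, "x": 0.004, "y": 0, "z": 0, "rx": 0, "ry": 0, "rz": 0}, {"gripper": 0, "x": 0.007, "y": 0, "z": 0, "rx": 0, "ry": 0, "rz": 0}, {"gripper": 0, "x": 0.007, "y": 0, "z": 0, "rx": 0, "ry": 0, "rz": 0}]'

```text
time: 10.72
eef_pos: [0.4894, 0.4177, 0.0354]
ee_rot: [101.6, 90.0, -171.4]
wrist_force: [-3.8, -3.2, 7.4]
opening: -0.0
```

The force is 7.4 N at z 0.0354, well past the key's contact point (4.5 N). Now I lift straight off.

carry_out --commands '[{"gripper": 0, "x": -0.03, "y": 0, "z": 0, "rx": 0, "ry": 0, "rz": 0}, {"gripper": 0, "x": -0.15, "y": 0, "z": 0, "rx": 0, "ry": 0, "rz": 0}, {"gripper": 0, "x": -0.35, "y": 0, "z": 0, "rx": 0, "ry": 0, "rz": 0}, {"gripper": 0, "x": -0.55, "y": 0, "z": 0, "rx": 0, "ry": 0, "rz": 0}, {"gripper": 0, "x": -0.6, "y": 0, "z": 0, "rx": 0, "ry": 0, "rz": 0}, {"gripper": 0, "x": -0.6, "y": 0, "z": 0, "rx": 0, "ry": 0, "rz": 0}]'

```text
time: 11.48
eef_pos: [0.49, 0.4181, 0.216]
ee_rot: [-39.1, 89.9, 47.9]
wrist_force: [-0.5, 0.2, -0.8]
opening: -0.0003
```

```bash
python3 look.py side j full; python3 look.py wrist j
python3 - <<'E'
from h import *
a=pickle.load(open("side0.pkl","rb"))["img"];b=pickle.load(open("side_j.pkl","rb"))["img"]
for I in(a,b):
    I=I.astype(int)
    m=((I.min(2)>75)&(I.max(2)-I.min(2)<50)).astype(np.uint8);print(blobs(None,m,(305,310,360,375),50)[0])
f=lambda x:cv2.resize(x[130:375,225:395,::-1],None,fx=2.3,fy=2.3)
cv2.imwrite("pics/j2.png",np.hstack([f(a),f(b)]))
go([.49,.418,.2])
E
```

```text
[(np.int32(1415), [332.2, 345.5], [313, 319, 40, 52])]
[(np.int32(1313), [332.3, 346.3], [314, 320, 39, 51])]
t 11.57 tcp [0.4889, 0.4173, 0.2131] F [0.32, 0.59, -0.75] open 0.0002 shift [0.044, -0.004, 0.003]
```

View pics/j2.png

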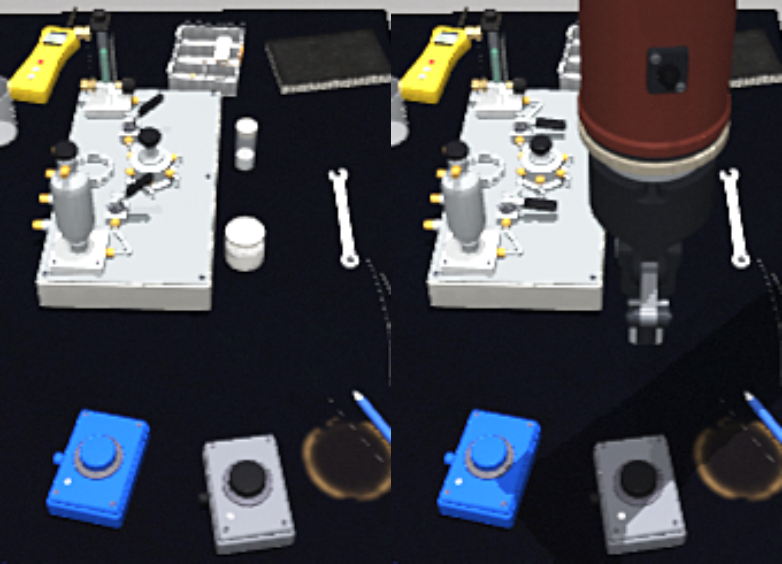

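View pics/wrist_j.png

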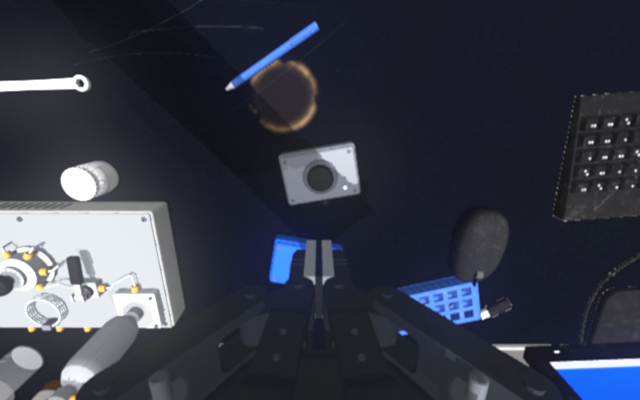

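Everything is as wanted: both levers are flat, the plunger is home, the key is up, the box moved less than 1 px, and the arm touches nothing. I'm handing in.

```bash
python3 -c "
from plant import job_done
print(job_done())"
```

```text
the job is handed in; nothing more can be done
None
```

I did all four presses in order with shut fingertips and handed the job in at about 11.6 s of the 58 s allowed; no verdict is reported.

- **Inlet lever:** I pressed the left lever first, because the sample cylinder stands on the left dock. It snapped flat.
- **Vent lever:** The right lever was still slanting up slightly after the first press, so I pressed about 8 mm further. It then lay flat like the left one.
- **Plunger:** I pushed it onto its cushion at about 7.5 N. The knob dropped about 3.4 px in the side view, against 3.8 px predicted for the full 12 mm.
- **Start key:** I tapped the grey box's key to about 7.4 N, past its 4.5 N contact, and lifted straight off. The blue look-alike was left alone.

**Last checks:** the side and wrist pictures show both levers flat, the plunger home, the key back up and the arm clear. The start box moved less than 1 px. In the last pictures the parts of the loose items in view stood where they were. The arm hid the vial and most of the parts case, but I never went near either.

**Disagreement:** the key's position came out up to about 8 mm apart between camera views. I used the middle value, and a wrist picture above the key confirmed it to within about 2 px.

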